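Swap the wear plate in a sloping checking nest

ROBOT

A 7-joint arm with a two-finger parallel gripper is mounted at the origin on the work surface. World frame = base frame: x ahead of the robot, y to its left, z up, the work surface at z = 0. Lengths are in m, angles in rad, forces in N, time in s.
With the tool pointing down it reaches from about 0.425 to 1.025 m from the base axis. Payload 9.4 kg.
Tool frame: the origin (TCP) lies on the mounting face of the last link; the fingertips stand 173 mm ahead of it and the grasp point (between the pads) lies 155 mm ahead of it (bot.tip_reach is the distance from the TCP to the fingertips, in m); z points along the fingers, y is the line along which they close (so a half turn about z gives the same grasp; the last joint's range is limited). The gripper opens to 85 mm and grips with 20 to 120 N. Pads are 22 mm wide; open, the fingers measure 114 mm over their backs; the gripper's body (76 mm by 85 mm) begins 54 mm behind the grasp point. The pads swing forward as they close: fully open they stand 13 mm farther back than shut.
Start: joints at [-1.279, 0.599, -0.003, 1.599, 0.002, 0.943, -0.08], TCP at [0.261, 0.676, 0.405] pointing down, gripper open.
Joint ranges: [-2.57, 2.57], [-0.35, 1.97], [-1.29, 1.29], [0.11, 2.56], [-1.05, 4.19], [0.11, 1.86], [-2.63, 2.63]. Speed limits (rad/s): [2.22, 2.22, 3.01, 3.01, 3.14, 3.14, 3.14].

INTERFACE

Orientations are given as a 3x3 rotation matrix whose columns are the frame's x, y, z axes.
In Python, from cell import bot gives the robot as it stands. Calls block until the motion is done:
- bot.move_ptp(position, orientation): joint-space move of the TCP to a pose.
- bot.line_to(position, rotation=None, feed=0.15): straight line of the TCP; rotation=None keeps the orientation; feed is the mean speed in m/s.
- bot.set_joints(angles): joint-space move.
- bot.grip(opening, newtons=None): opening from 0.0 (shut) to 1.0 (fully open); newtons is the grip in N (None keeps the last); returns when the fingers have stopped.
- bot.dwell(seconds).
- bot.ik(position, orientation): joint angles nearest the present ones, or None.
- bot.camera(name): name is "side" or "top" or "wrist"; returns the picture (420x560x3 uint8, blue, green, red); there is no depth.
- bot.camera_info(name): a dict with "mtx" (3x3 intrinsics, pixels), "k1" (the pictures are not rectified: a ray, as slopes to the right and down, at radius r is drawn at 1 + k1 r^2 times it, then the intrinsics apply), "R" (3x3) and "t" (3): a world point X has camera coordinates R X + t. Camera axes: x right, y down, z forward; pixel columns grow to the right and rows downward; lengths in m; the calibration is good to about 2 mm. A picture is of the moment at which its call begins: read the wrist's pose just before it. camera_info takes no time and is no camera call; for the wrist camera it gives the pose at the moment of the call.
A pose or a line that the arm cannot do raises bot.IKError and nothing moves.
- bot.hand_in(): hands the job in; it is judged then, once.
Readings, each from a call of its own:
- bot.read_t(): time.
- bot.read_joints(): joint angles.
- bot.read_dq(): joint speeds.
- bot.read_joint_efforts(): joint torques, N m.
- bot.read_position(): TCP position.
- bot.read_ee_rot(): TCP orientation.
- bot.read_contact_force(): force on the tool from outside, world axes, zero at the start.
- bot.read_ft_torque(): the same for the moment, N m.
- bot.read_width(): opening from 0.0 (shut) to 1.0 (fully open).
- bot.read_gripper_force(): force on a finger pad.
Only numpy, scipy, OpenCV 4.12 (cv2) and the standard library are available. Lean on these libraries where they do the work, as an engineer would, in place of code of your own. Each camera call takes 0.05 s, during which the arm holds its last target. There are 200 camera calls.

TASK

Change the wear plate in the blue sloping checking nest: first lift the rusty plate out and lay it flat in the red scrap tray, then take the bright steel plate from the sloping rack and seat it fully home in the nest, flat and square with its tongue in the notch. Leave the other plates in the rack and everything else on the bench undisturbed.

Things in the scene. Friction and masses are not known exactly. Their poses are not given: they have to be found in the camera images.
- rusty_plate: rust-brown steel wear plate, 90 mm long (its x), 56 mm wide (y), 16 mm thick (z), with a tongue 24 mm wide sticking out 14 mm from its +x end, the tongue's centre line offset 10 mm to +y. 0.5 kg. Starts seated in the nest's pocket. Origin: centre of the underside of the 90 x 56 body (tongue not counted); z out of its upper face (the face with three dark discs)
- bright_plate: bright steel wear plate, same shape and size as the rusty one: 90 mm long (its x), 56 mm wide (y), 16 mm thick (z), tongue 24 mm wide, 14 mm long at its +x end offset 10 mm to +y. Starts lying on one of the rack's three pads, tongue uphill, upper face up. Origin: centre of the underside of the 90 x 56 body; z out of its upper face
- pocket: pocket of the nest: aluminium walls round a black floor, sloping 30 degrees down away from the robot. Its frame is the seated plate's frame: origin at the centre of the floor, x (across the slope) to the tongue notch, y downhill, z square out of the floor. 1.5 mm clearance on every side of the body, 2.5 at the tongue; walls 10 mm wide and high, with bevelled tops; notch open-ended
- nest: blue checking nest, fixed, base 150 x 170 mm, up to 145 mm high at its edge nearest the robot. The middle 53 mm of the pocket's uphill and downhill walls is open for the fingers; there the blue top lies 10 mm below the pocket floor and reaches 75 mm up and down the slope from its centre. Origin: centre of its underside; x uphill, so its low side faces away from the robot
- rack: sloping rack with a plywood board, fixed, 310 mm wide (y), 140 mm deep, its top sloping 25 degrees, low side (its -x) away from the robot, up to 115 mm high. Three black rubber pads (64 mm up the slope x 36 mm across, 10 mm above the board) at 96 mm pitch across y each carry one plate; a lip at the low edge stands 8 mm above the pads. Origin: centre of its underside
- tray: red open scrap tray, fixed, outside 180 mm (x) x 150 mm (y) x 40 mm high, walls and floor 4 mm. Origin: centre of its underside
- yellow_plate: yellow painted plate without a tongue, 90 x 56 x 16 mm, on a rack pad; leave it. Origin: centre of its underside, x uphill
- black_plate: black plate without a tongue, 90 x 56 x 16 mm, on a rack pad; leave it. Origin: centre of its underside, x uphill
- bottle_a: amber bottle with a black cap, 48 mm across, 130 mm tall; leave it. Origin: centre of its underside
- bottle_b: amber bottle with a black cap, 48 mm across, 130 mm tall; leave it. Origin: centre of its underside
- bottle_c: small amber bottle, 40 mm across, 90 mm tall; leave it. Origin: centre of its underside
- liner: upright steel tube, 72 mm across, 120 mm tall; leave it. Origin: centre of its underside
- race: dark steel bearing ring lying flat, 56 mm across, 18 mm high; leave it. Origin: centre of its underside
- carton: blue carton 50 x 100 x 45 mm; leave it. Origin: centre of its underside

How it is judged:
By the outcome, as a careful person would: the job done as asked, in the order asked, and still so for the second after the job is handed in, with the robot touching nothing.
It also fails if it takes over 59 s, if anything falls off the work surface, if the arm or the gripper's body presses on something with over 40 N, if the wrist force passes 120 N, or if a joint passes its speed limit or range.

## Working session

There is one attempt and no reset: what is moved stays moved. The work goes in short steps, each a Python script; the robot and the scene stay as the last script left them, time stands still between calls to the robot, and variables do not carry over. Pictures are saved under pics/ and viewed, at most 10 in all, crops included, and the job is handed in when it is done.

```bash
ls; mkdir -p pics
python3 - <<'E'
from cell import bot
import cv2,numpy as np
np.set_printoptions(precision=4,suppress=True)
for n in("top","side"):
    cv2.imwrite(f"pics/{n}0.png",cv2.resize(bot.camera(n),(800,600),interpolation=cv2.INTER_CUBIC))
    i=bot.camera_info(n); print(n,i, -i["R"].T@i["t"])
print(bot.read_t(), bot.tip_reach, bot.read_ee_rot(),bot.camera_info("wrist"))
E
```

```text
pics
top {'mtx': array([[393.2696,   0.    , 283.1882],
       [  0.    , 393.2696, 214.4669],
       [  0.    ,   0.    ,   1.    ]]), 'k1': -0.08369522891796224, 'R': array([[ 0.0195, -0.9996, -0.0205],
       [-0.9971, -0.018 , -0.0736],
       [ 0.0732,  0.0218, -0.9971]]), 't': array([-0.0292,  0.5555,  1.0743])} [ 0.4759 -0.0427  1.1114]
side {'mtx': array([[395.6087,   0.    , 282.7742],
       [  0.    , 395.6087, 210.32  ],
       [  0.    ,   0.    ,   1.    ]]), 'k1': -0.049363289345426, 'R': array([[ 0.8378, -0.5459,  0.0084],
       [-0.3083, -0.4856, -0.818 ],
       [ 0.4506,  0.6827, -0.5752]]), 't': array([-0.475 ,  0.2147,  0.6749])} [ 0.16   -0.6158  0.5678]
0.1 0.1734 [[-0.9328  0.3604 -0.0004]
 [ 0.3604  0.9328 -0.0013]
 [-0.0001 -0.0014 -1.    ]] {'mtx': array([[369.7551,   0.    , 276.7685],
       [  0.    , 369.7551, 205.6891],
       [  0.    ,   0.    ,   1.    ]]), 'k1': -0.03372689072744652, 'R': array([[ 0.3608,  0.9326, -0.0016],
       [ 0.8943, -0.3455,  0.2842],
       [ 0.2645, -0.104 , -0.9587]]), 't': array([-0.7242, -0.0367,  0.3795])}
```

View pics/top0.png

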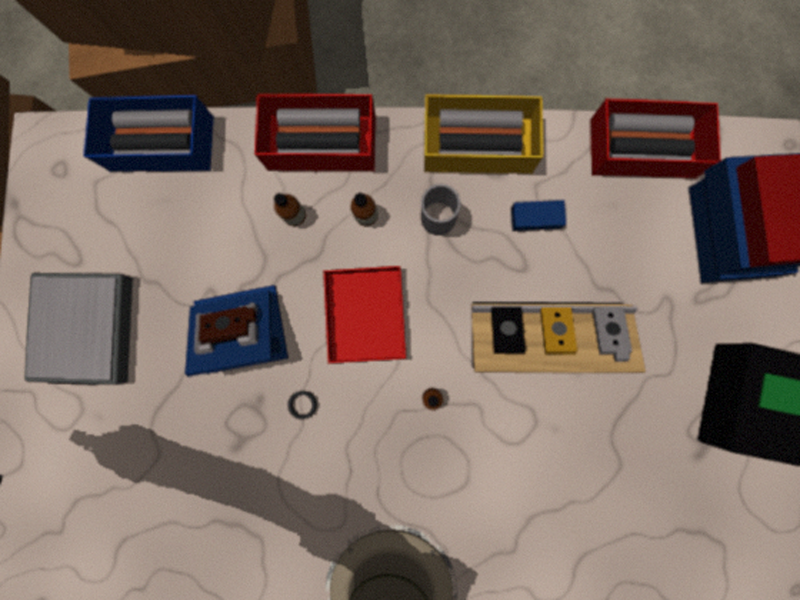

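View pics/side0.png

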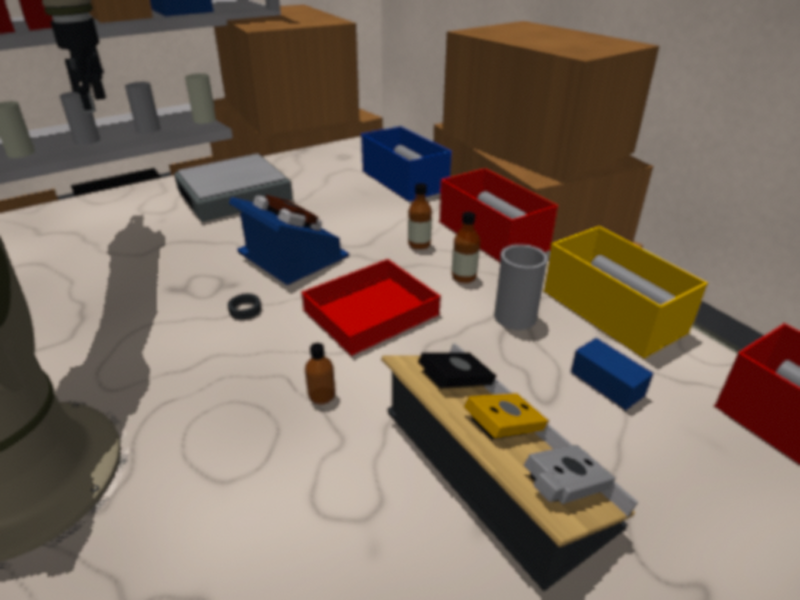

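The top view shows the nest with the rusty plate at (228,325), the tray at (366,315) and the bright plate rightmost in the rack at (612,330). In the side view the bright plate is at (570,470). Next I'll get rough positions and close wrist views.

```bash
cat > h.py <<'E'
from cell import bot
import cv2,numpy as np
from scipy.spatial.transform import Rotation as Ro
np.set_printoptions(precision=4,suppress=True)
def und(i,uv):
    k=i["k1"]; return cv2.undistortPoints(np.array(uv,float).reshape(-1,1,2),i["mtx"],np.array([k,0,0,0.]),).reshape(-1,2)
def onz(i,uv,z):
    d=np.c_[und(i,uv),np.ones(len(uv))]@i["R"]; c=-i["R"].T@i["t"]
    return c+d*((z-c[2])/d[:,2])[:,None]
def proj(i,X):
    rv=cv2.Rodrigues(i["R"])[0]
    return cv2.projectPoints(np.array(X,float).reshape(-1,1,3),rv,i["t"],i["mtx"],np.array([i["k1"],0,0,0.]))[0].reshape(-1,2)
def frame(zt,yt):
    z=np.array(zt,float);z/=np.linalg.norm(z);y=np.array(yt,float);y-=z*(y@z);y/=np.linalg.norm(y)
    return np.c_[np.cross(y,z),y,z]
E
python3 - <<'E'
from h import *
i=bot.camera_info("top"); s=.7
q=lambda L:(np.array(L,float)+.5)*s-.5
print("rusty",onz(i,q([(228,325),(195,335),(257,312)]),.13))
print("nest base",onz(i,q([(187,374),(287,359)]),.0))
print("bright",onz(i,q([(612,330)]),.1)); print("rack edge",onz(i,q([(473,371),(644,372)]),.115))
print("tray",onz(i,q([(324,270),(401,266),(328,362),(407,358)]),.04))
w=bot.camera_info("wrist");Rt=bot.read_ee_rot();p=bot.read_position()
print("cam in tool",Rt.T@(-w["R"].T@w["t"]-p), Rt.T@w["R"].T)
E
```

```text
rusty [[0.5095 0.2918 0.13  ]
 [0.4905 0.3513 0.13  ]
 [0.5336 0.2403 0.13  ]]
nest base [[0.4137 0.4169 0.    ]
 [0.4488 0.2137 0.    ]]
bright [[ 0.5144 -0.396   0.1   ]]
rack edge [[ 0.4373 -0.1434  0.115 ]
 [ 0.4401 -0.4485  0.115 ]]
tray [[ 0.6226  0.1382  0.04  ]
 [ 0.6327 -0.0105  0.04  ]
 [ 0.4458  0.1252  0.04  ]
 [ 0.4566 -0.0254  0.04  ]]
cam in tool [0.0724 0.     0.0308] [[-0.0005 -0.9588 -0.2841]
 [ 1.     -0.0004 -0.0004]
 [ 0.0003 -0.2841  0.9588]]
```

```bash
cat >> h.py <<'E'
def slopeframe(h,deg):  # cols: x across?, y downhill, z normal ; h = horizontal downhill yaw
    a=np.radians(deg);H=np.array([np.cos(h),np.sin(h),0]);y=H*np.cos(a)-[0,0,np.sin(a)];z=H*np.sin(a)+[0,0,np.cos(a)]
    return np.c_[np.cross(y,z),y,z]
def view(X,Rt,d):
    return np.array(X)-d*(Rt@[-.2841,0,.9588])-Rt@[.0724,0,.0308]
E
python3 - <<'E'
from h import *
P=slopeframe(np.radians(11),30)
B=slopeframe(0,25)
for nm,F,yv,X in(("nest",P,P[:,1],[.51,.292,.13]),("rack",B,B[:,0],[.515,-.396,.11])):
  for s in(1,-1):
    Rt=frame(-F[:,2],s*yv)
    for k,pp in(("grasp",np.array(X)-.16*Rt[:,2]),("above",np.array(X)-.30*Rt[:,2]),("view",view(X,Rt,.27))): print(nm,s,k,pp,bot.ik(pp,Rt))
for s in(1,-1):
    Rt=frame([0,0,-1],[s*1,s*.07,0]); print("tray x",s,bot.ik([.54,.057,.2],Rt))
    Rt=frame([0,0,-1],[-.07*s,1*s,0]); print("tray y",s,bot.ik([.54,.057,.2],Rt))
E
```

```text
nest 1 grasp [0.5885 0.3073 0.2686] [-0.6241  0.7872  0.1608  1.6817 -0.275   1.2053 -0.1209]
nest 1 above [0.6572 0.3206 0.3898] [-0.6012  0.7403  0.1878  1.4236 -0.2442  1.5082 -0.1563]
nest 1 view [0.6514 0.3239 0.3809] [-0.6083  0.7429  0.1865  1.4422 -0.2483  1.4867 -0.1584]
nest -1 grasp [0.5885 0.3073 0.2686] [-0.0875  0.9082 -0.784   1.6413  0.3227  1.2718  2.3778]
nest -1 above [0.6572 0.3206 0.3898] [-0.1198  0.8358 -0.7458  1.3833  0.2378  1.5497  2.4726]
nest -1 view [0.653  0.3154 0.3809] [-0.1106  0.8377 -0.749   1.4077  0.2435  1.5283  2.4715]
rack 1 grasp [ 0.5826 -0.396   0.255 ] [ 0.0338  0.9791  0.8327  1.6548 -0.4251  1.1277 -0.5972]
rack 1 above [ 0.6418 -0.396   0.3819] [-0.0335  0.9596  1.0287  1.442  -0.4549  1.4379 -0.5676]
rack 1 view [ 0.6413 -0.396   0.3707] [-0.0288  0.9635  1.0108  1.4519 -0.4533  1.4175 -0.5748]
rack -1 grasp [ 0.5826 -0.396   0.255 ] [0.4337 0.8119 0.0695 1.6252 0.1689 1.1    1.9554]
rack -1 above [ 0.6418 -0.396   0.3819] [0.328  0.7493 0.2104 1.4137 0.0667 1.3746 2.056 ]
rack -1 view [ 0.6335 -0.396   0.3744] [0.3351 0.7459 0.2026 1.4401 0.0732 1.3507 2.0524]
tray x 1 [-0.2912  0.7065  0.1204  2.1645 -0.2812  0.2847  0.1408]
tray y 1 [-0.1377  0.7009 -0.1055  2.1545  0.2345  0.2966  1.1977]
tray x -1 [ 0.0768  0.7316 -0.4218  2.1404  0.7428  0.4163  2.2676]
tray y -1 [-0.4584  0.7412  0.3748  2.1753 -0.78    0.3591 -0.9298]
```

Run:
```python
from h import *
import pickle
P=slopeframe(np.radians(11),30); B=slopeframe(0,25); out={}
def snap(n):
    i=bot.camera_info("wrist");im=bot.camera("wrist");out[n]=(i,im,bot.read_position(),bot.read_ee_rot())
B1=frame(-B[:,2],B[:,0]);P1=frame(-P[:,2],P[:,1])
bot.move_ptp(view([.515,-.396,.11],B1,.27),B1);snap("rackA");print(bot.read_t())
bot.line_to(view([.515,-.396,.11],B1,.27)+.07*B1[:,1],feed=.2);snap("rackB")
bot.move_ptp(view([.51,.292,.13],P1,.27)+.07*P1[:,1],P1);snap("nestB")
bot.line_to(view([.51,.292,.13],P1,.27),feed=.2);snap("nestA")
pickle.dump(out,open("v.pkl","wb"));print(bot.read_t())
for n in out: cv2.imwrite(f"pics/{n}.png",cv2.resize(out[n][1],(800,600),interpolation=cv2.INTER_CUBIC))
```

```text
4.025
7.9583
```

View pics/nestA.png

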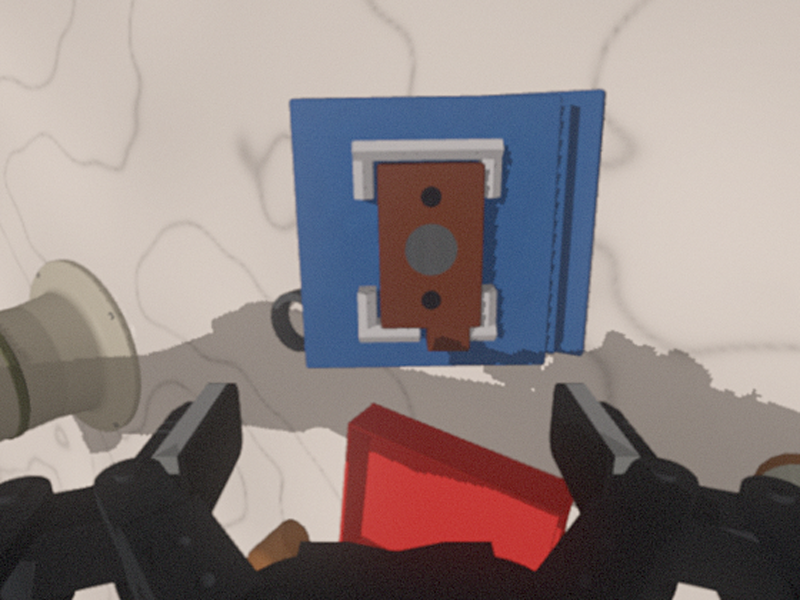

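View pics/rackA.png

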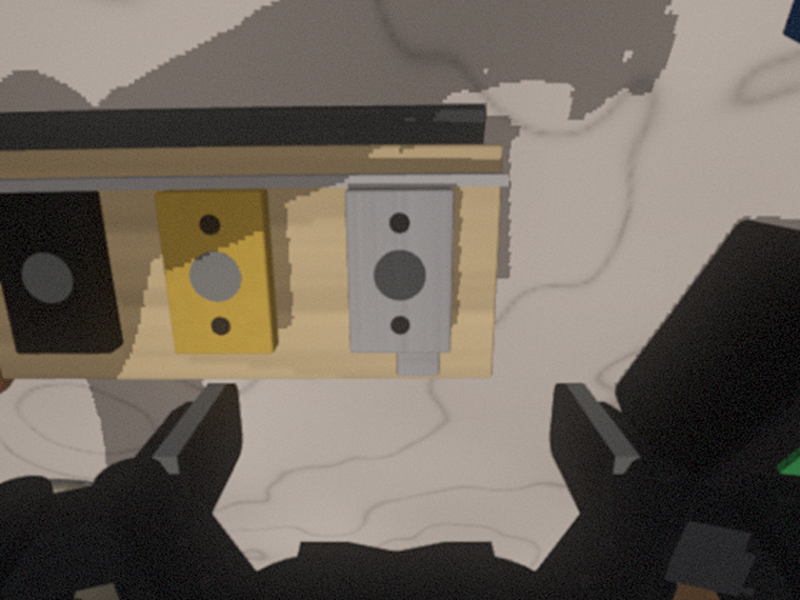

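View pics/nestB.png

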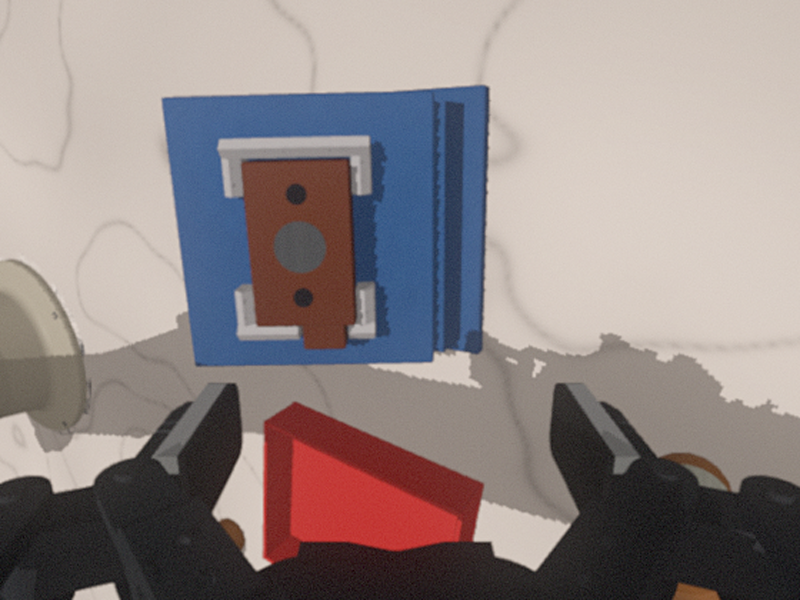

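NestA shows the rusty plate's top corners at (377,163), (485,163), (382,327) and (481,327), with the tongue at the bottom right and its end at row 350. RackA shows the bright plate's corners at (346,187), (453,187), (350,351) and (450,351). NestB is the same scene as NestA, shifted left. Next is a pose fit, checked with an enlarged overlay.

```bash
cat > fit.py <<'E'
from h import *
import pickle
from scipy.optimize import least_squares
M=np.array([[-45,-28,16],[-45,28,16],[45,-28,16],[45,28,16],[0,0,16],[59,-2,16],[59,22,16]])/1000.
def fit(obs,R0,p0,M=M):
    """obs: list of (info, px in 560 frame or nan)"""
    def f(v):
        X=(R0@Ro.from_rotvec(v[3:]).as_matrix()@M.T).T+p0+v[:3]
        r=[]
        for i,u in obs:
            e=proj(i,X)-u; r+=list(e[~np.isnan(u)])
        return np.array(r)
    s=least_squares(f,np.zeros(6),loss="soft_l1"); return R0@Ro.from_rotvec(s.x[3:]).as_matrix(),p0+s.x[:3],f(s.x)
q=lambda L:(np.array(L,float)+.5)*.7-.5
E
cat > f1.py <<'E'
from fit import *
v=pickle.load(open("v.pkl","rb"))
O={"nestA":[(377,163),(485,163),(382,327),(481,327),(431,249),(427,350),(469,350)],
"nestB":[(243,160),(350,160),(257,325),(355,325),(300,246),(304,348),(347,348)],
"rackA":[(346,187),(453,187),(350,351),(450,351),(400,275),(397,374),(439,374)]}
P=slopeframe(np.radians(11),30);B=slopeframe(0,25);B=np.c_[-B[:,1],B[:,0],B[:,2]]
res={}
res["nest"]=fit([(v[n][0],q(O[n])) for n in("nestA","nestB")],P,np.array([.51,.292,.12]))
res["rack"]=fit([(v[n][0],q(O[n])) for n in("rackA",)],B,np.array([.515,-.396,.1]))
for k in res: print(k,res[k][1],"\n",res[k][0],"rms px",res[k][2].std())
tiles=[]
E1=np.array([[-45,-28],[45,-28],[45,-2],[59,-2],[59,22],[45,22],[45,28],[-45,28]])/1000.
for n in("nestA","nestB","rackA","rackB"):
    R,p,_=res[n[:4]];i,im=v[n][:2];u=proj(i,(R@np.c_[E1,np.full(8,.016)].T).T+p)
    c=u.mean(0);A=np.array([[0,3,200-3*c[1]],[3,0,150-3*c[0]]])
    t=cv2.warpAffine(im,A,(400,300),flags=cv2.INTER_CUBIC)
    w=(A[:,:2]@u.T).T+A[:,2];cv2.polylines(t,[np.round(w*8).astype(int)],True,(0,255,0),1,cv2.LINE_AA,3);tiles.append(t)
cv2.imwrite("pics/ov.png",np.vstack([np.hstack(tiles[:2]),np.hstack(tiles[2:])]))
E
python3 f1.py
```

```text
nest [0.5049 0.3106 0.0879] 
 [[ 0.2078  0.8655  0.4559]
 [-0.9782  0.1815  0.1011]
 [ 0.0048 -0.4669  0.8843]] rms px 0.3871807806365644
rack [ 0.5071 -0.3978  0.0772] 
 [[-0.8903  0.0098  0.4552]
 [-0.0061 -0.9999  0.0096]
 [ 0.4553  0.0058  0.8903]] rms px 0.5313158307302348
```

View pics/ov.png

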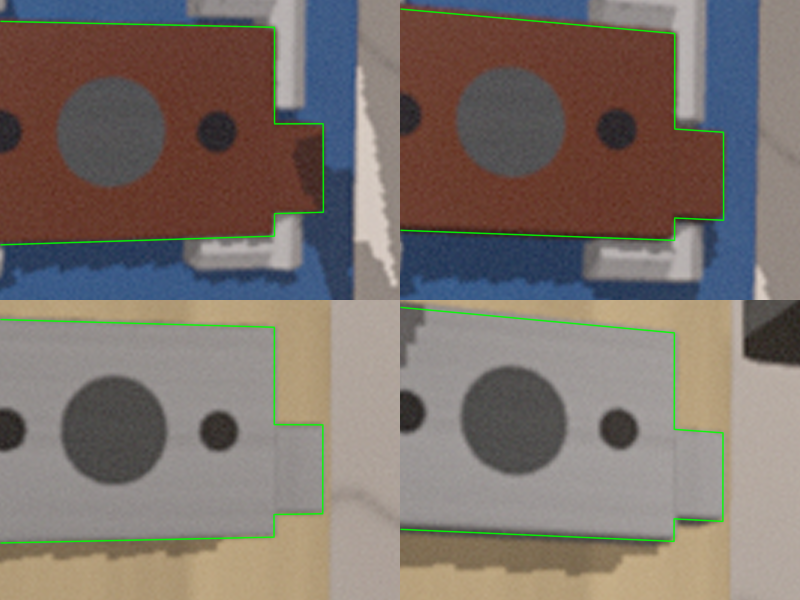

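The overlay outlines match all four tiles within about 1 px, but the fitted heights look low against the stated nest height. I'll cross-check with the fixed cameras and the known slopes.

```bash
cat >> f1.py <<'E'
print("--- cross check")
O["rackB"]=None
for k in("nest","rack"):
    R,p,_=res[k]
    for c in("top","side"):
        print(k,c,((proj(bot.camera_info(c),(R@M.T).T+p)+.5)/.7-.5).round(0).tolist())
i=v["nestA"][0]; print("pos/rot at nestA",v["nestA"][2], v["nestA"][3][:,2], -i["R"].T@i["t"])
E
python3 f1.py | sed -n '/cross/,$p'
python3 - <<'E'
from h import *
t=[cv2.resize(bot.camera("side")[y:y+100,x:x+133],(400,300),interpolation=cv2.INTER_CUBIC) for x,y in((150,110),(350,280))]
t+=[cv2.resize(bot.camera("top")[y:y+100,x:x+133],(400,300),interpolation=cv2.INTER_CUBIC) for x,y in((100,180),(360,180))]
cv2.imwrite("pics/cr.png",np.vstack([np.hstack(t[:2]),np.hstack(t[2:])]))
E
```

```text
--- cross check
nest top [[198.0, 342.0], [199.0, 316.0], [246.0, 332.0], [246.0, 306.0], [222.0, 324.0], [253.0, 319.0], [253.0, 308.0]]
nest side [[264.0, 196.0], [287.0, 201.0], [292.0, 211.0], [315.0, 216.0], [290.0, 206.0], [308.0, 216.0], [318.0, 218.0]]
rack top [[592.0, 309.0], [622.0, 309.0], [600.0, 352.0], [631.0, 352.0], [611.0, 330.0], [616.0, 359.0], [629.0, 359.0]]
rack side [[574.0, 447.0], [613.0, 481.0], [527.0, 455.0], [568.0, 493.0], [571.0, 468.0], [537.0, 474.0], [555.0, 491.0]]
pos/rot at nestA [0.6518 0.3239 0.3807] [-0.4903 -0.0952 -0.8663] [0.6227 0.3921 0.3547]
```

View pics/cr.png

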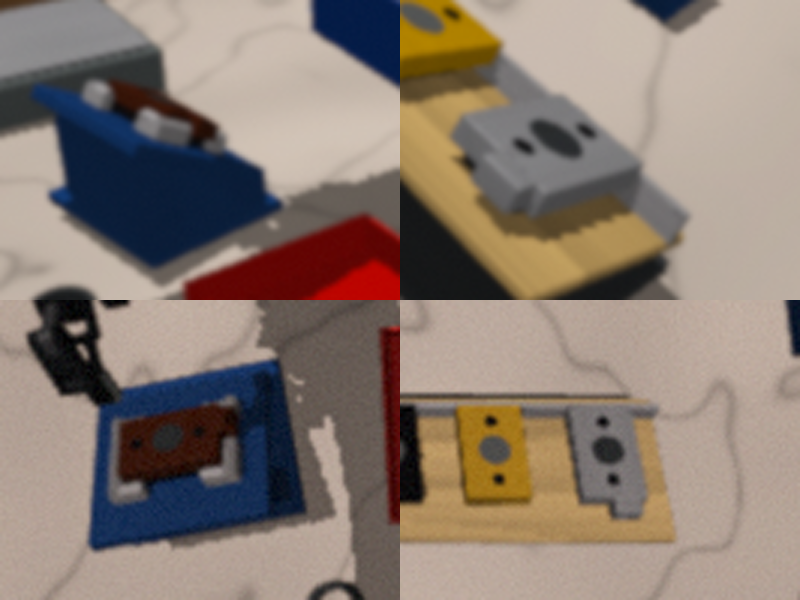

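The fixed cameras agree with the wrist fit to a few mm: the bright disc in the side view is at (575,466) against (571,468) predicted, and in the top view at (613,329) against (611,330). The rusty plate is within 3 px. I'll refit with the slopes held at 30° and 25°.

```bash
cat >> f1.py <<'E'
print("--- fixed tilt")
i,im=v["rackB"][:2];R,p,_=res["rack"];u=proj(i,(R@np.c_[E1,np.full(8,.016)].T).T+p);c=u.mean(0)
tl=np.array([(np.nan,np.nan),(np.nan,np.nan),(675,333),(675,541),(515,420),(723,433),(723,520)])-[400,300]
rb=np.c_[(tl[:,1]-150)/3+c[0],(tl[:,0]-200)/3+c[1]]
def fit4(obs,deg,turn,p0,y0):
    def FR(a):
        F=slopeframe(a,deg); return np.c_[-F[:,1],F[:,0],F[:,2]] if turn else F
    def f(w):
        X=(FR(w[3])@M.T).T+w[:3]; r=[]
        for i,u in obs:
            e=proj(i,X)-u;r+=list(e[~np.isnan(u)])
        return np.array(r)
    s=least_squares(f,[*p0,y0],loss="soft_l1",x_scale=[.01,.01,.01,.1]);return FR(s.x[3]),s.x[:3],s.x[3],f(s.x)
N=[(v[n][0],q(O[n])) for n in("nestA","nestB")];K=[(v["rackA"][0],q(O["rackA"])),(v["rackB"][0],rb)]
G={"nest":fit4(N,30,0,[.505,.31,.09],.2),"rack":fit4(K,25,1,[.507,-.398,.077],0.)}
S=bot.camera_info("side");T=bot.camera_info("top")
for k in G:
    R,p,y,r=G[k];print(k,p,"yaw deg",np.degrees(y),"rms",r.std()); print((proj(S,[p+.016*R[:,2]])+.5)/.7-.5,(proj(T,[p+.016*R[:,2]])+.5)/.7-.5)
for n,(a,b) in (("A",N),("B",K)):
    pass
print("single views",[fit4([o],30,0,[.505,.31,.09],.2)[1] for o in N],[fit4([o],25,1,[.507,-.398,.077],0.)[1] for o in K])
pickle.dump({k:G[k][:3] for k in G},open("g.pkl","wb"))
E
python3 f1.py | sed -n '/fixed/,$p'
```

```text
--- fixed tilt
nest [0.5046 0.3106 0.0884] yaw deg 11.707639529788244 rms 0.4493351869827491
[[289.8301 205.8221]] [[222.1741 323.7943]]
rack [ 0.5085 -0.3976  0.079 ] yaw deg 0.46642033816481326 rms 0.5704607225919268
[[572.2067 466.6876]] [[611.6115 329.6589]]
single views [array([0.5044, 0.3104, 0.088 ]), array([0.5047, 0.3107, 0.0885])] [array([ 0.5088, -0.3977,  0.0789]), array([ 0.5055, -0.3965,  0.0767])]
```

```bash
cat >> h.py <<'E'
def F(): return np.array(bot.read_contact_force())
def guarded(direction,dist,step=.002,lim=6,feed=.05):
    """move along direction in steps until the force change along it exceeds lim; returns travelled"""
    f0=F();d=np.array(direction,float);p=np.array(bot.read_position());n=0
    while n<dist-1e-9:
        n=min(n+step,dist);bot.line_to(p+d*n,feed=feed)
        if -(F()-f0)@d>lim: return n
    return n
E
cat > s1.py <<'E'
from h import *
import pickle
R,p,_=pickle.load(open("g.pkl","rb"))["nest"];Rt=frame(-R[:,2],R[:,1])
t=p+.002*R[:,0]
pose=lambda h:t-(.169+h)*Rt[:,2]
bot.move_ptp(pose(.06),Rt);bot.line_to(pose(.012),feed=.12)
d=guarded(Rt[:,2],.012,.003);print("down",d,F(),bot.read_position()-pose(0))
g0=F();print("grip",bot.grip(0,60),bot.read_width(),bot.read_gripper_force(),F()-g0,F())
cv2.imwrite("pics/grip1.png",cv2.resize(bot.camera("wrist"),(800,600),interpolation=cv2.INTER_CUBIC))
bot.line_to(np.array(bot.read_position())-.012*Rt[:,2],feed=.04);print(F(),bot.read_width())
bot.line_to(np.array(bot.read_position())-.06*Rt[:,2],feed=.12)
i=bot.camera_info("wrist");pickle.dump((i,bot.camera("wrist"),bot.read_position(),bot.read_ee_rot()),open("held1.pkl","wb"))
print(F(),bot.read_width(),bot.read_t())
E
python3 s1.py
```

```text
down 0.012 [ 0.0073  0.0912 -0.1871] [ 0.0008 -0.0001  0.001 ]
grip False 0.6383844686053416 66.89568042755127 [-0.2713 -0.2072  4.8916] [-0.264  -0.116   4.7045]
[-0.1738 -0.0554 -5.1865] 0.6413689092536795
[-0.2568 -0.7586 -5.4305] 0.6397103961151669 11.7917
```

View pics/grip1.png

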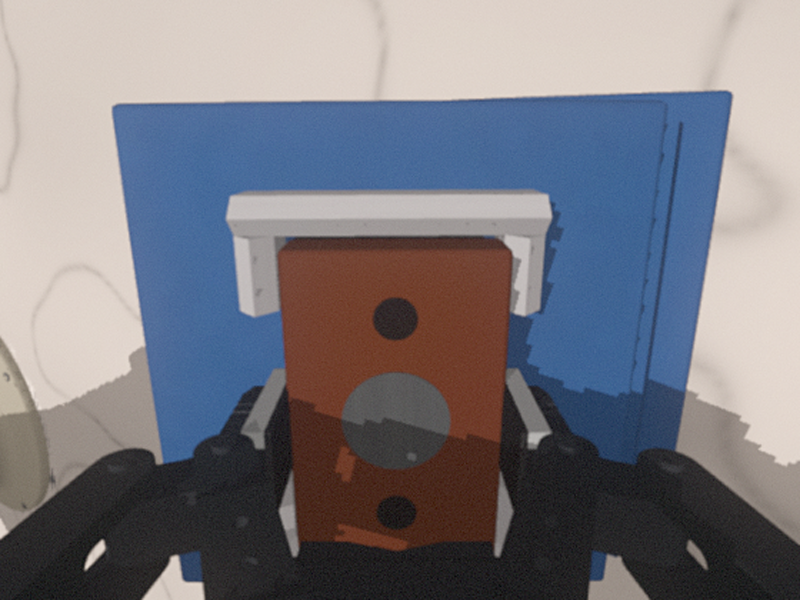

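The grip is centred and the plate came out cleanly: width 0.64, load 5 N, central disc at (396,421). Now the tray.

```bash
cat > s2.py <<'E'
from h import *
import pickle
a=np.radians(4.2);tx=np.array([np.cos(a),np.sin(a),0]);Rt=frame([0,0,-1],tx)
px=np.cross(tx,[0,0,1.])          # plate x when plate y = tray x, z up
t=np.array([.5394,.0569,.0])-.007*px+.002*px
bot.line_to(np.array(bot.read_position())+[0,0,.05],feed=.25)
pose=lambda z:t+[0,0,.169+z]
bot.move_ptp(pose(.10),Rt);bot.line_to(pose(.016),feed=.12)
d=guarded([0,0,-1],.016,.002,4);print("down",d,F(),bot.read_position()[2]-.169)
bot.grip(.95);bot.line_to(np.array(bot.read_position())+[0,0,.12],feed=.2)
im=bot.camera("wrist")
R,p,_=pickle.load(open("g.pkl","rb"))["nest"];P1=frame(-R[:,2],R[:,1])
bot.move_ptp(view(p,P1,.25),P1)
i=bot.camera_info("wrist");c=bot.camera("wrist");pickle.dump((i,c,bot.read_position(),bot.read_ee_rot()),open("empty.pkl","wb"))
A=np.array([[0,4.5,0],[4.5,0,0]],float);m=proj(i,[p])[0];A[:,2]=[400-4.5*m[1],300-4.5*m[0]]
np.save("A.npy",A);cv2.imwrite("pics/empty.png",cv2.warpAffine(c,A,(800,600),flags=cv2.INTER_CUBIC))
s=bot.camera("top")[165:275,215:300]
cv2.imwrite("pics/tray.png",np.hstack([cv2.resize(im,(533,400)),cv2.resize(s,(267,400))]))
print(bot.read_t())
E
python3 s2.py
```

```text
down 0.012 [-1.6948  0.3908  3.5677] 0.004735057627132666
17.875
```

View pics/empty.png

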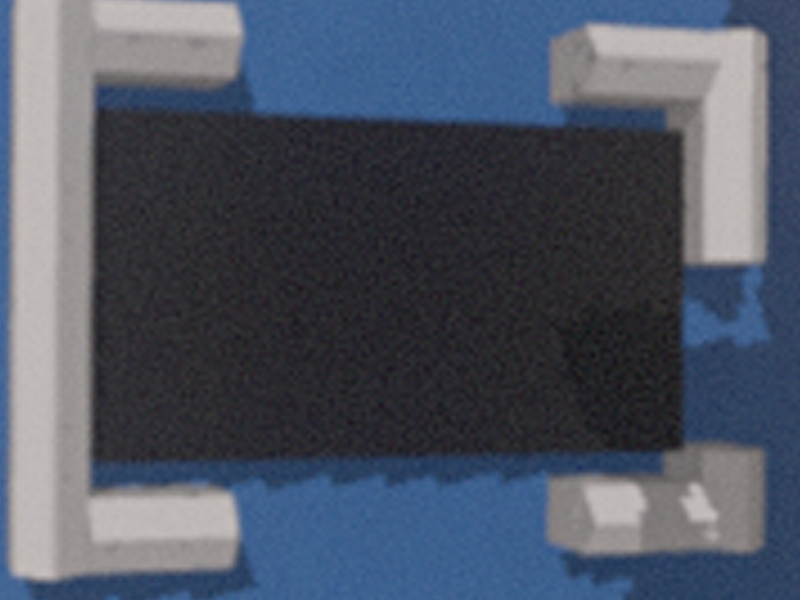

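View pics/tray.png

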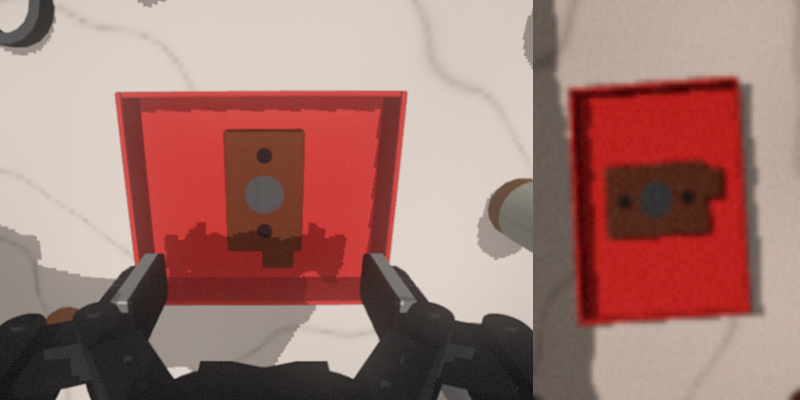

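The tray picture shows the rusty plate flat in the middle of the tray. The empty pocket's black floor has corners at (95,108), (683,130), (683,448) and (93,462) in the crop. I'll compare its centre with the plate fit.

Run:
```python
from fit import *
i,c,tp,tr=pickle.load(open("empty.pkl","rb"));A=np.load("A.npy");R,p,y=pickle.load(open("g.pkl","rb"))["nest"]
u=np.array([(95,108),(93,462),(683,130),(683,448)],float)
u=(np.linalg.inv(A[:,:2])@(u-A[:,2]).T).T
d=np.c_[und(i,u),np.ones(4)]@i["R"];o=-i["R"].T@i["t"]
s=((p-o)@R[:,2])/(d@R[:,2]);L=(R.T@(o+d*s[:,None]-p).T).T*1000
print(L,L.mean(0))
# plate as seen in the first views, and held pose of tool relative to plate frame when gripped
h=pickle.load(open("held1.pkl","rb"));Rt=h[3];print("tool in plate axes at lift",R.T@(h[2]-p)*1000, R.T@Rt)
```

```text
[[-45.1515 -27.1302   0.    ]
 [-45.2879  23.1131   0.    ]
 [ 46.355  -26.9206  -0.    ]
 [ 46.4668  23.1813  -0.    ]] [ 0.5956 -1.9391 -0.    ]
tool in plate axes at lift [  2.2343  -0.0109 241.7439] [[-1.     -0.      0.0001]
 [-0.      1.     -0.0017]
 [-0.0001 -0.0017 -1.    ]]
```

Seen in the same frame, the pocket centre is about +0.6 mm in x and −1.5 mm in y from the rusty plate, which was resting on the downhill wall. The next step is to grip the bright plate and measure it in the hand by image code, comparing with the held rusty picture so that camera bias cancels.

```bash
cat > s3.py <<'E'
from h import *
import pickle
R,p,_=pickle.load(open("g.pkl","rb"))["rack"];Rt=frame(-R[:,2],R[:,1])
t=p+.002*R[:,0];pose=lambda h:t-(.169+h)*Rt[:,2]
bot.grip(.95);bot.move_ptp(pose(.09),Rt);bot.line_to(pose(.015),feed=.15)
d=guarded(Rt[:,2],.015,.003);print("down",d,F(),bot.read_position()-pose(0))
g0=F();bot.grip(0,60);print("grip",bot.read_width(),bot.read_gripper_force(),F()-g0)
bot.line_to(np.array(bot.read_position())-.012*Rt[:,2],feed=.04);print(F(),bot.read_width())
bot.line_to(np.array(bot.read_position())-.06*Rt[:,2],feed=.12)
i=bot.camera_info("wrist");pickle.dump((i,bot.camera("wrist"),bot.read_position(),bot.read_ee_rot()),open("held2.pkl","wb"))
print(F(),bot.read_width(),bot.read_t())
E
python3 s3.py
cat > disc.py <<'E'
from h import *
import pickle
for n in("held1","held2"):
    i,im,tp,Rt=pickle.load(open(n+".pkl","rb"))
    g=im.max(2) if n=="held2" else im[:,:,2]
    g=cv2.GaussianBlur(g,(3,3),0)
    for nm,x in(("far",-28),("mid",0),("near",28)):
        # plate x = -tool x, grip at plate x=+2, top face at tool z=.169-.016
        u=proj(i,[tp+Rt@np.array([(2-x)/1000,0,.153])])[0];r=26 if nm=="far" else 45
        x0,y0=(u-r).round().astype(int);w=g[y0:y0+2*r,x0:x0+2*r]
        if w.size==0: continue
        th,b=cv2.threshold(w,0,255,cv2.THRESH_BINARY_INV+cv2.THRESH_OTSU)
        k,_,st,ce=cv2.connectedComponentsWithStats(b);j=[(a,st[a].tolist(),(ce[a]+[x0,y0]).round(2)) for a in range(1,k) if st[a][4]>150]
        print(n,nm,"pred",u.round(1),"th",th,j)
E
python3 disc.py
```

```text
down 0.015 [-0.0863  0.1895  0.2244] [ 0.0004 -0.0001  0.0004]
grip 0.6409422646608007 65.81870913505554 [2.1409 0.0287 2.0843]
[-0.0983 -0.2999 -5.4993] 0.641318501768741
[-0.2304  0.248  -5.2224] 0.6394397522858422 24.05
held1 far pred [276.6 222.1] th 79.0 [(1, [10, 12, 32, 30, 746], array([276.6, 222.7]))]
held1 mid pred [276.7 293.2] th 81.0 [(1, [0, 43, 90, 47, 3401], array([276.4 , 316.06]))]
held1 near pred [276.7 356. ] th 51.0 [(1, [32, 36, 28, 24, 530], array([277.21, 358.37])), (2, [0, 68, 90, 22, 1719], array([276.89, 390.82]))]
held2 far pred [276.6 222.2] th 79.0 [(1, [11, 14, 31, 30, 726], array([276.5 , 224.33]))]
held2 mid pred [276.7 293.2] th 131.0 [(1, [0, 0, 90, 81, 5847], array([274.48, 283.34]))]
held2 near pred [276.7 355.9] th 114.0 [(1, [13, 0, 64, 17, 788], array([276.63, 317.51])), (2, [32, 36, 27, 24, 496], array([276.79, 358.5 ])), (3, [0, 68, 90, 22, 1747], array([276.5 , 390.67]))]
```

Run:
```python
from h import *
import pickle
from scipy.optimize import least_squares
for n,o in(("held1",[(276.6,222.7),(277.21,358.37)]),("held2",[(276.5,224.33),(276.79,358.5)])):
    i,im,tp,Rt=pickle.load(open(n+".pkl","rb"))
    f=lambda w:(proj(i,[tp+Rt@np.array([w[0]+s*.0285,w[2],w[1]]) for s in(1,-1)])-o).ravel()
    s=least_squares(f,[.002,.153,0],x_scale=.001);print(n,s.x*1000,s.cost)
```

```text
held1 [  1.2504 153.1292   0.0835] 0.08376665096806085
held2 [  0.3109 154.1604  -0.0102] 0.013265833746198231
```

In the hand, the bright plate sits 0.9 mm further in +x and 1 mm deeper than the rusty one did. I'll correct for both and insert with force guarding.

```bash
cat > s4.py <<'E'
from h import *
import pickle
R,p,_=pickle.load(open("g.pkl","rb"))["nest"];Rt=frame(-R[:,2],R[:,1])
pose=lambda h,dx=0,dy=0:p+R@np.array([.0019+dx,-.0016+dy,.1707+h])
if __name__=="__main__":
    bot.line_to(np.array(bot.read_position())+[0,0,.07],feed=.25)
    bot.move_ptp(pose(.09),Rt);bot.line_to(pose(.014),feed=.15);bot.dwell(.2)
    f0=F();print(bot.read_t(),"f0",R.T@f0)
    for h in np.arange(.012,-.0021,-.002):
        bot.line_to(pose(h),feed=.04);f=R.T@(F()-f0);print(round(h,4),f,(R.T@(bot.read_position()-p)*1000))
        if np.linalg.norm(f)>9: break
    print(bot.read_t(),bot.read_width())
E
python3 s4.py
```

```text
27.875 f0 [-0.0633  3.4917 -4.9694]
0.012 [ 0.7912 -0.1541 -0.31  ] [  1.8845  -1.6372 182.7332]
0.01 [-0.5728 -0.4079  0.3139] [  1.8856  -1.6126 180.5034]
0.008 [-0.7595 -1.7377  1.1628] [  1.851   -1.6113 178.5358]
0.006 [-0.15   -0.6286  0.5293] [  1.8498  -1.6137 176.5184]
0.004 [ 0.2971 -0.2217  0.5454] [  1.8552  -1.611  174.5281]
0.002 [-0.0612 -0.9004  0.4194] [  1.879   -1.6048 172.5541]
0.0 [-0.9848 -3.017   9.6754] [  1.9868  -1.6447 171.7193]
29.625 0.6369510037473081
```

Contact came at the expected seating height, with nothing touching the walls on the way in. I'll release, retreat and compare the disc positions from the same viewpoint as nestA.

```bash
cat > chk.py <<'E'
from h import *
import pickle
def discs(i,im,R,p,rust):
    g=cv2.GaussianBlur(im[:,:,2] if rust else im.max(2),(3,3),0);o=[]
    for x in(-.0285,0,.0285):
        u=proj(i,[p+R@np.array([x,0,.016])])[0];r=12 if x else 26
        x0,y0=(u-r).round().astype(int);w=g[y0:y0+2*r,x0:x0+2*r]
        th,b=cv2.threshold(w,0,255,cv2.THRESH_BINARY_INV+cv2.THRESH_OTSU)
        k,_,st,ce=cv2.connectedComponentsWithStats(b);a=1+st[1:,4].argmax();o.append([*(ce[a]+[x0,y0]),st[a,4]])
    return np.array(o)
def check():
    v=pickle.load(open("v.pkl","rb"));R,p,_=pickle.load(open("g.pkl","rb"))["nest"];S={}
    for n in("nestA","nestB"):
        i0,im0,tp,tr=v[n];bot.move_ptp(tp,tr) if n=="nestA" else bot.line_to(tp,feed=.25)
        i=bot.camera_info("wrist");im=bot.camera("wrist");S[n]=(i,im)
        a,b=discs(i0,im0,R,p,1),discs(i,im,R,p,0)
        print(n,"rusty\n",a,"\nbright-rusty px\n",b-a,"cam shift px",(proj(i,[p])-proj(i0,[p]))[0])
    pickle.dump(S,open("seat.pkl","wb"))
E
python3 - <<'E'
from s4 import *
from chk import check
bot.grip(.8);bot.dwell(.1)
q0=np.array(bot.read_position());bot.line_to(q0+.09*R[:,2],feed=.15);print(F(),bot.read_t())
bot.grip(.95);check();print(bot.read_t())
E
```

```text
[-0.5048 -1.1763 -0.2012] 30.7667
nestA rusty
 [[ 301.5     137.5     164.    ]
 [ 301.4331  174.3061 1039.    ]
 [ 301.4589  209.6507  146.    ]] 
bright-rusty px
 [[ -1.      -0.4136  -2.    ]
 [ -0.9939  -0.3738 -35.    ]
 [ -0.9918  -0.5266  -9.    ]] cam shift px [-1.0363 -0.9889]
nestB rusty
 [[ 206.8519  135.5432  162.    ]
 [ 209.5793  172.5197 1041.    ]
 [ 211.9149  208.0851  141.    ]] 
bright-rusty px
 [[ -0.5083   1.0519   1.    ]
 [ -0.8004   1.2269 -19.    ]
 [ -0.7964   1.5667  -6.    ]] cam shift px [-0.6521  0.4791]
31.9583
```

Corrected for camera shift, the bright plate lies within about 0.5 mm of, and parallel to, where the rusty one was seated. I'll press lightly with the shut fingers at both ends to confirm it is home and flat.

Run:
```python
from s4 import *
from chk import check
bot.grip(0.0,20)
C=lambda x,h:p+R@np.array([x,-.0,.1894+h])
bot.move_ptp(C(.028,.04),Rt)
for x in(.028,-.028):
    bot.line_to(C(x,.008),feed=.2);bot.dwell(.1)
    d=guarded(-R[:,2],.014,.001,9,.03);print(x,d,(R.T@(bot.read_position()-p)*1000),R.T@F())
    bot.line_to(C(x,.02),feed=.15)
bot.line_to(C(-.028,.08),feed=.25);print(bot.read_t());bot.grip(.95);check()
print(F(),bot.read_t())
```

```text
0.028 0.008 [ 28.3664   0.2837 192.8285] [-0.8148 -4.4624 12.0997]
-0.028 0.006 [-27.392   -0.2133 192.7091] [ 0.178  -4.3652 10.5256]
38.5917
nestA rusty
 [[ 301.5     137.5     164.    ]
 [ 301.4331  174.3061 1039.    ]
 [ 301.4589  209.6507  146.    ]] 
bright-rusty px
 [[ -1.0562  -1.2625  -4.    ]
 [ -0.9943  -1.3379 -34.    ]
 [ -1.0063  -1.4974  -9.    ]] cam shift px [-1.0458 -1.8104]
nestB rusty
 [[ 206.8519  135.5432  162.    ]
 [ 209.5793  172.5197 1041.    ]
 [ 211.9149  208.0851  141.    ]] 
bright-rusty px
 [[ -0.5607   1.8302  -4.    ]
 [ -0.8551   1.9209 -15.    ]
 [ -0.8501   1.9796  -2.    ]] cam shift px [-0.668   1.0882]
[ 0.0094 -0.0578  0.4248] 40.2667
```

```bash
python3 -c "
from cell import bot
print(bot.hand_in(), bot.read_t())"
```

```text
the job is handed in; nothing more can be done
the job is handed in; nothing more can be done
```

The job is handed in at about 40 s: the rusty plate lies flat in the scrap tray, and the bright plate measures seated in the nest, level end to end and within about 0.6 mm of where the rusty one sat; the simulator returned no verdict.

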